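# Nip up a lifting eye with a tommy bar

### The arm

A 7-joint arm with a two-finger parallel gripper is mounted at the origin on the work surface. World frame = base frame: x ahead of the robot, y to its left, z up, the work surface at z = 0. Lengths are in m, angles in rad, forces in N, time in s.
With the tool pointing down it reaches from about 0.35 to 0.9 m from the base axis. Payload 19.9 kg.
Tool frame: the origin (TCP) lies between the finger pads; the fingertips stand 19 mm ahead of it and the grasp point (between the pads) is the TCP; z points along the fingers, y is the direction in which the jaws open and shut (so a half turn about z gives the same grasp; the last joint's range is limited). The gripper opens to 94 mm and grips with 3 to 60 N. Pads are 16 mm wide; open, the fingers measure 119 mm over their backs; the gripper's body (75 mm by 177 mm) begins 78 mm behind the grasp point.
Start: joints at [-1.31, 0.417, -0.01, 1.614, 0.005, 1.111, -0.053], TCP at [0.186, 0.597, 0.224] pointing down, gripper open.
Joint ranges: [-2.81, 2.81], [-0.39, 2.02], [-1.27, 1.25], [0.06, 2.57], [-1.19, 4.33], [0.19, 2], [-2.82, 2.82]. Speed limits (rad/s): [1.89, 1.89, 2.39, 2.39, 3.01, 3.01, 3.01].

### API

Orientations are given as a 3x3 rotation matrix whose columns are the frame's x, y, z axes.
In Python, from rig import robot gives the robot as it stands. Calls block until the motion is done:
- robot.move_ptp(position, orientation): joint-space move of the TCP to a pose.
- robot.move_linear(position, velocity=0.15, frame=None, threshold=None): straight line of the TCP; frame=None keeps the orientation; velocity is the mean speed in m/s. With threshold (N) it stops when the force on the tool has changed by that much, and returns True; else False.
- robot.goto_joints(angles): joint-space move.
- robot.gripper_to(opening): finger opening in m; the grip force is fixed at half the most; returns when the fingers have stopped.
- robot.pause(seconds).
- robot.ik(position, orientation): joint angles nearest the present ones, or None.
- robot.get_state(): the state.
- robot.grab_frame(name): name is "scene" or "top" or "wrist"; returns the picture (384x512x3 uint8, red, green, blue); there is no depth.
- robot.camera_info(name): a dict with "fx", "fy", "cx", "cy" (pixels), "dist" ([k1, k2, p1, p2, k3] as OpenCV has them; the pictures are not rectified), "rvec" (rotation vector, rad) and "tvec" (3), from world to camera coordinates, as OpenCV has them. Camera axes: x right, y down, z forward; pixel columns grow to the right and rows downward; lengths in m; the calibration is good to about 2 mm. A picture is of the moment at which its call begins: read the wrist's pose just before it. camera_info takes no time and is no camera call; for the wrist camera it gives the pose at the moment of the call.
A pose or a line that the arm cannot do raises robot.PlanningError and nothing moves.
- robot.sign_off(): hands the job in, once; it reports no verdict.
The state is a dict: "time": time; "qpos": joint angles; "joint_vel": joint speeds; "effort": joint torques, N m; "ee_pos": TCP position; "tool_rot": TCP orientation; "force": force on the tool from outside, world axes, zero at the start; "moment": the same for the moment, N m; "opening": finger opening in m.
Only numpy, scipy, OpenCV 4.12 (cv2) and the standard library are available. Lean on these libraries where they do the work, as an engineer would, in place of code of your own. Each camera call takes 0.05 s, during which the arm holds its last target. There are 200 camera calls.

### The job

Tighten the steel lifting eye in the aluminium plate on the bench: take the loose steel bar from its rest, slide it through the eye's loop and, with the bar alone, turn the eye clockwise (seen from above) until you feel it seat on its crush washer (the resistance jumps to several times what it was), then give it about 10 degrees more and stop, for overtightening ruins the washer. Draw the bar out again and lay it back in its rest, without forcing or jamming the bar in the eye and without disturbing the other things on the bench.

Things in the scene. Friction and masses are not known exactly. Their poses are not given: they have to be found in the camera images.
- plate: Square aluminium plate, 130 x 130 x 12 mm, fixed to the bench, with a boss (diameter 44 mm, top 28 mm above the bench) in its middle that carries washer and eye. Origin under its centre, on the eye's screw axis.
- loop (a point): Centre of the eye's hole, 65 mm above the bench. y axis along the hole (level; both ways alike), z up: the screw axis. The bar has play in the hole: turning, it leads the eye by 0.25 to 0.35 rad before it bites.
- eye: Steel lifting eye: a thick ring standing upright, outer diameter 41 mm, hole 16 mm, 14 mm deep along the hole, on a round collar. Origin on the screw axis, 34 mm below the hole's centre. Tightens clockwise from above; takes about 0.07 N m until it seats, 0.25 to 1.0 rad from the start (where cannot be seen, only felt), then about 0.4 N m as it crushes the washer.
- bar_mid (a point): Middle of the loose steel bar: plain, round, diameter 12 mm, length 190 mm, ends bevelled, about 0.16 kg, both ends alike. x axis along the bar. At the start it lies level in its rest, its axis 43 mm above the bench.
- bar: The same bar; origin at its middle, x axis along it.
- rest_mid (a point): Where the bar's middle belongs in the rest, 43 mm above the bench; x axis along the bar. The rest is a black foot (160 x 50 x 8 mm, fixed) with two V-notched supports 60 mm either side of the middle, 14 mm wide along the bar; the Vs open upwards, about 50 mm wide at the top, 57 mm above the bench. Nothing stands between the supports.
- washer (a joint): Crush of the 3 mm copper washer under the eye, in m: 0 until the eye seats, then 0.001 m for each rad that the eye is turned past that point; it stays crushed. Good is 0.00005 to 0.00035 (3 to 20 degrees past seating); more ruins it. Too small for the eye or the pose readings to make out: feel the torque instead.
- satellite: Bystander: small satellite frame, 100 x 100 x 113 mm, aluminium rails with green boards; origin under its centre. Leave it alone.
- jar: Bystander: clear jar with a white cap, diameter 50 mm, 60 mm tall; origin under its centre. Leave it alone.
- driver: Bystander: screwdriver lying on the bench; leave it alone.
Things that resemble listed ones, but are neither listed nor needed, are in the scene too. Of the things like the part that bears rest_mid, leave any that is turquoise; of the rest the larger one is meant.

How it is judged:
On the way, in this order (a step that is already met when the one before it is completed fails the run):
1. the bar is through the loop (distance between bar_mid and loop below 0.082 m and angle between the x axis of bar_mid and the y axis of loop, either way round below 0.6 rad and x of bar_mid in the frame of loop between -0.05 and 0.05 m), for 0.1 s.
2. the eye is seated and nipped up with the bar still in the loop (value of joint washer above 5e-05 m and distance between bar_mid and loop below 0.09 m), for 0.1 s.
At the end, for the whole second after the job is handed in: The washer is crushed by 0.05 to 0.35 mm (eye turned 0.05 to 0.35 rad past seating); the bar lies at rest back in both Vs of its rest, its middle within 30 mm of the rest's middle and along it within 0.1 rad (value of joint washer between 5e-05 and 0.00035 m and distance between bar_mid and rest_mid below 0.03 m and angle between the x axis of bar_mid and the x axis of rest_mid, either way round below 0.1 rad and linear speed of bar below 0.02 m/s); the robot touches nothing.
It fails at once if the eye is overtightened: turned more than 0.35 rad past seating (value of joint washer above 0.00035 m).
It fails at once if the bar is forced or jammed in the eye (more than 60 N between them) (contact force between bar and eye above 60 N).
It fails at once if the eye is touched by the robot itself instead of the bar (contact force between any of the fingers, the arm and eye above 1 N).
It fails at once if a bystander is moved by more than 20 mm (distance of any of satellite, jar, driver from where it was at the start of the episode above 0.02 m).
It also fails if it takes over 70 s, if anything falls off the work surface, if the arm or the gripper's body presses on something with over 40 N, if the wrist force passes 120 N, or if a joint passes its speed limit or range.

## Working session

There is one attempt and no reset: what is moved stays moved. The work goes in short steps, each a Python script; the robot and the scene stay as the last script left them, time stands still between calls to the robot, and variables do not carry over. Pictures are saved under pics/ and viewed, about 8 in all and at most 12, crops included, and the job is handed in when it is done.

```bash
mkdir -p pics; ls; python3 - <<'E'
from rig import robot
import cv2,numpy as np
for n in ("scene","top"):
    im=robot.grab_frame(n)[:,:,::-1]; cv2.imwrite(f"pics/{n}0.png",im)
    c=robot.camera_info(n); R=cv2.Rodrigues(np.array(c["rvec"],float))[0]; print(n,c["fx"],-R.T@np.array(c["tvec"]).ravel())
a=[cv2.imread(f"pics/{n}0.png") for n in("scene","top")]
cv2.imwrite("pics/top_x.png",cv2.resize(a[1],(800,600),interpolation=cv2.INTER_CUBIC))
cv2.imwrite("pics/scene_x.png",cv2.resize(a[0],(800,600),interpolation=cv2.INTER_CUBIC))
s=robot.get_state();print(s["time"],s["force"],s["tool_rot"])
E
```

```text
pics
scene 456.14664612661534 [1.49132979 0.15190995 1.21892403]
top 441.73311762058097 [0.42158824 0.03073738 1.14259276]
0.1 [-0.50766371 -0.55045317  0.55103037] [[-9.54808318e-01  2.97222187e-01 -2.19949076e-04]
 [ 2.97222253e-01  9.54807766e-01 -1.03065737e-03]
 [-9.63251503e-05 -1.04945399e-03 -9.99999445e-01]]
```

View pics/top_x.png

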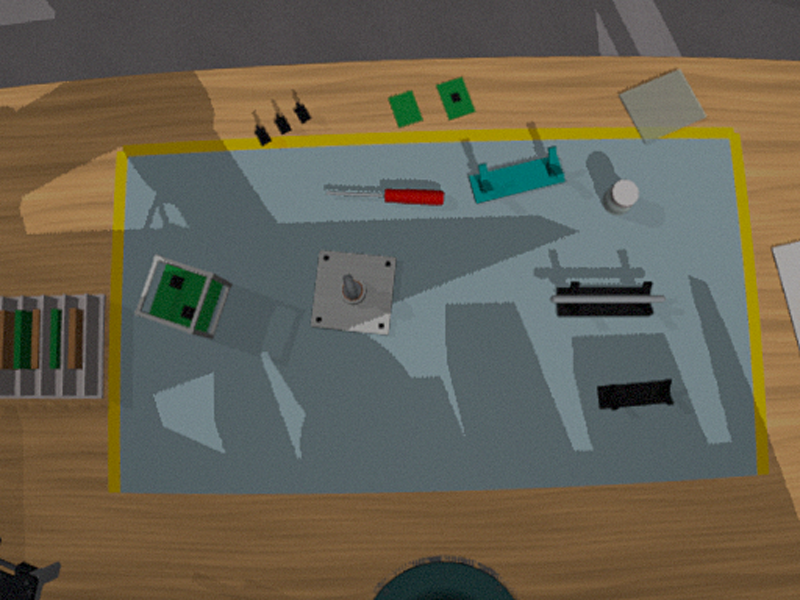

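View pics/scene_x.png

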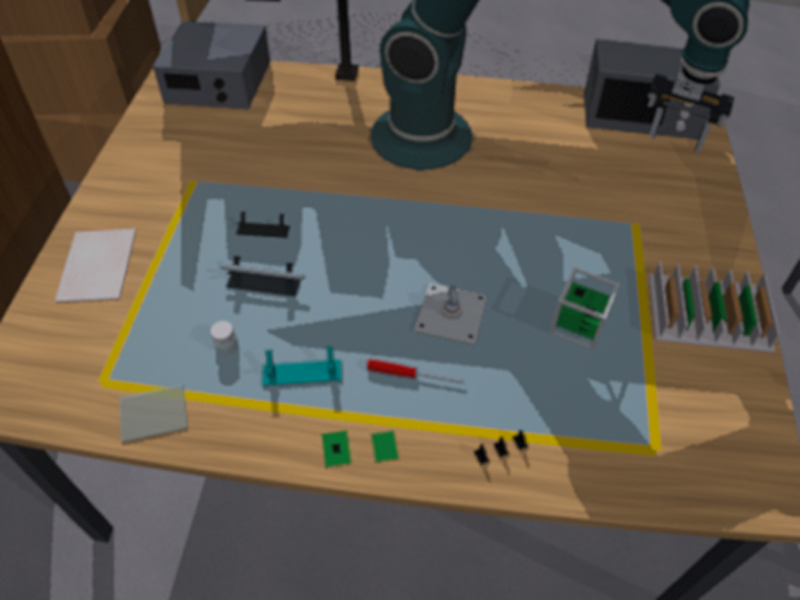

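The top view (800x600) shows three rest-like things:
- **Turquoise rest (515,180):** to be left alone.
- **Large black rest (605,300):** holds the bar, whose ends are at about (551,300) and (664,298). This is the one meant.
- **Small black rest (635,393):** a decoy.

The plate is at (353,292), with the eye standing on it. Next I take closer wrist views, which double as the confirming crop.

```bash
cat > h.py <<'E'
from rig import robot
import cv2,numpy as np
def cam(n): 
    c=robot.camera_info(n); c["K"]=np.array([[c["fx"],0,c["cx"]],[0,c["fy"],c["cy"]],[0,0,1.]]); c["R"]=cv2.Rodrigues(np.array(c["rvec"],float))[0]
    c["t"]=np.array(c["tvec"],float).ravel(); c["d"]=np.array(c["dist"],float); return c
def ray(c,uv,z):
    u=cv2.undistortPoints(np.array(uv,float).reshape(-1,1,2),c["K"],c["d"]).reshape(-1,2)
    o=-c["R"].T@c["t"]; d=np.c_[u,np.ones(len(u))]@c["R"]
    return o+d*((z-o[2])/d[:,2])[:,None]
def proj(c,P): return cv2.projectPoints(np.array(P,float).reshape(-1,1,3),c["R"],c["t"],c["K"],c["d"])[0].reshape(-1,2)
def down(yaw): # tool z down, tool x axis at yaw in world
    x=np.array([np.cos(yaw),np.sin(yaw),0]); z=np.array([0,0,-1.]); return np.c_[x,np.cross(z,x),z]
E
python3 - <<'E'
from h import *
c=cam("top"); s=512/800
bar=ray(c,np.array([[551,300],[664,298]])*s,.043); print("bar",bar,np.linalg.norm(bar[1]-bar[0]))
pl=ray(c,np.array([[320,251],[396,257],[389,334],[312,328]])*s,.012); print("plate",pl,pl.mean(0),np.linalg.norm(pl-np.roll(pl,1,0),axis=1))
m=bar.mean(0);e=pl.mean(0)
st=robot.get_state();w=cam("wrist");o=-w["R"].T@w["t"];print("wrist cam in tool",st["tool_rot"].T@(o-st["ee_pos"]),"axes in tool",(st["tool_rot"].T@w["R"].T).round(2).tolist(),w["fx"])
for nm,p,zz in(("bar",m,.30),("eye",e,.30)):
  for y in(np.pi/2,-np.pi/2,0,np.pi):
    print(nm,y,robot.ik([p[0],p[1],zz],down(y)))
E
```

```text
bar [[ 0.55275619 -0.18842279  0.043     ]
 [ 0.55027335 -0.37572767  0.043     ]] 0.1873213382313405
plate [[0.65077425 0.18710773 0.012     ]
 [0.63638372 0.05992865 0.012     ]
 [0.50829986 0.07476935 0.012     ]
 [0.52171845 0.20186148 0.012     ]] [0.57929407 0.1309168  0.012     ] [0.12989639 0.12799064 0.12894076 0.12779854]
wrist cam in tool [ 7.44815273e-02  3.87580189e-05 -1.60704358e-01] axes in tool [[-0.0, -0.97, -0.26], [1.0, -0.0, 0.0], [-0.0, -0.26, 0.97]] 284.65410449440145
bar 1.5707963267948966 [-0.29037563  0.52696546  1.04155715  1.56034444 -0.46423632  1.32341967
  0.80750722]
bar -1.5707963267948966 [-0.31098661  0.54703058  1.08418687  1.56088721 -0.49268703  1.33381925
 -2.31099749]
bar 0 [-0.30330752  0.53921686  1.06798624  1.56068652 -0.4817284   1.32972279
 -0.74907743]
bar 3.141592653589793 [-0.32027968  0.55709746  1.1043715   1.56112758 -0.50659587  1.33918348
  2.412626  ]
eye 1.5707963267948966 [-0.74166546  0.34163317  0.60511219  1.61812235 -0.20252623  1.24527338
 -0.09852414]
eye -1.5707963267948966 [ 0.50089057  0.50076373 -1.08357639  1.57627313  0.45100652  1.33916266
  2.50430459]
eye 0 [-0.83961019  0.36823766  0.74281748  1.62109866 -0.25913018  1.25379576
 -1.61958282]
eye 3.141592653589793 [-0.55667405  0.31272006  0.35970752  1.61203889 -0.11484194  1.23772753
  1.3954503 ]
```

```bash
python3 - <<'E'
from h import *
import json
R=down(np.pi/2); out=[]
for nm,p in(("eye",[.579,.131]),("bar",[.5515,-.282])):
    robot.move_ptp([p[0],p[1]-.0745,.22],R); robot.pause(.3)
    st=robot.get_state();c=cam("wrist"); im=robot.grab_frame("wrist")[:,:,::-1]; cv2.imwrite(f"pics/w_{nm}.png",im)
    json.dump({k:np.array(c[k]).tolist() for k in("K","R","t","d")},open(nm+".json","w"))
    print(nm,st["time"],st["ee_pos"],st["qpos"].round(2) ,st["force"],proj(c,[[*p,.065],[*p,.012]]))
    out.append(im)
cv2.imwrite("pics/w_eye_x.png",cv2.resize(out[0],(800,600),interpolation=cv2.INTER_CUBIC))
cv2.imwrite("pics/w_bar_x.png",cv2.resize(out[1],(800,600),interpolation=cv2.INTER_CUBIC))
E
```

```text
eye 2.775 [0.57897672 0.05671035 0.21998475] [-0.65  0.4   0.64  1.75 -0.27  1.08  0.08] [-0.31251861  0.46568203  0.12788243] [[253.75324536 116.62288702]
 [253.67704361 116.64173649]]
bar 4.6583 [ 0.55183503 -0.35597822  0.22005791] [ 0.03  0.57  0.73  1.55 -0.4   1.17  0.84] [-0.22393881 -0.71360977  1.00606078] [[253.44571195 116.91952106]
 [253.40748001 116.89904918]]
```

View pics/w_eye_x.png

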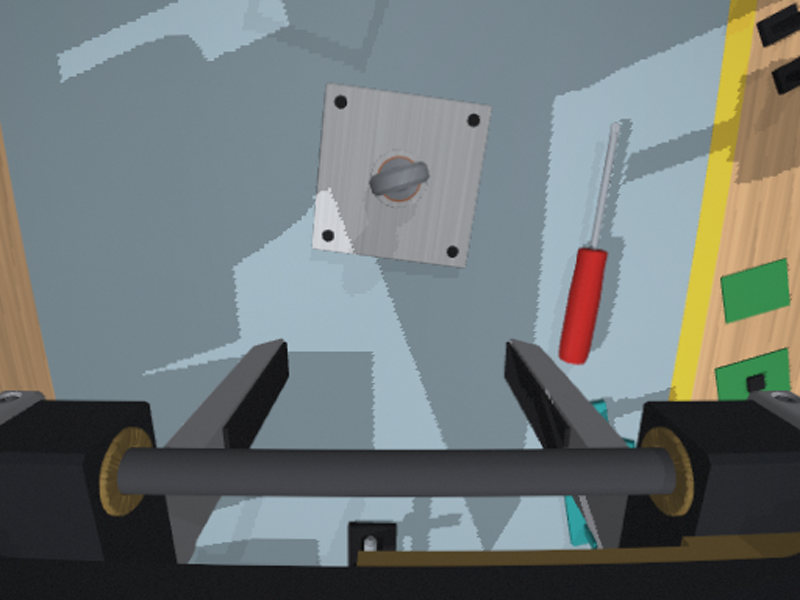

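View pics/w_bar_x.png

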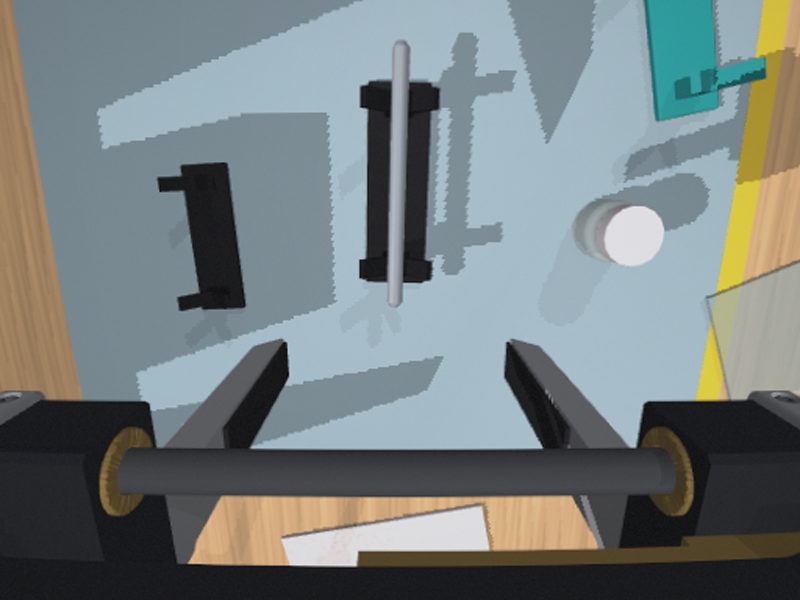

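The eye view shows plate holes at (341,102), (474,120), (453,252) and (328,236), and a ring running from (370,188) to (429,170). The bar view confirms the bar, from (401,41) to (395,305), lying in the larger black rest; the smaller black one at (205,235) is the decoy. Next I refine these numbers and grasp.

```bash
python3 - <<'E'
from h import *
import json
L=lambda n:{k:np.array(v) for k,v in json.load(open(n+".json")).items()}
s=512/800
c=L("eye"); ax=ray(c,np.array([[341,102],[474,120],[453,252],[328,236]])*s,.012); print("screw",ax.mean(0),np.linalg.norm(np.diff(ax,axis=0),axis=1))
r=ray(c,np.array([[370.5,187],[428.5,171]])*s,.065); d=r[1]-r[0]; print("ring",r.mean(0),np.linalg.norm(d),"hole yaw deg",90+np.degrees(np.arctan2(d[1],d[0])))
c=L("bar"); im=cv2.imread("pics/w_bar.png"); g=cv2.cvtColor(im,6).astype(int)
# bar: grey (low saturation, bright) in column band
sat=im.max(2).astype(int)-im.min(2); m=np.zeros(g.shape,np.uint8); m[20:200,235:275]=((sat<18)&(g>95))[20:200,235:275]
n,l,st,_=cv2.connectedComponentsWithStats(m); k=1+st[1:,4].argmax(); print(st[k])
ys=np.where(l==k); P=ray(c,np.c_[ys[1],ys[0]],.043); i0,i1=P[:,1].min(),P[:,1].max()
f=np.polyfit(P[:,1],P[:,0],1); mid=(i0+i1)/2; print("bar len",i1-i0,"mid",np.polyval(f,mid),mid,"yaw",90-np.degrees(np.arctan(f[0])))
bl=((g<50)&(np.arange(384)[:,None]<190)).astype(np.uint8); bl[:,:215]=0; bl[:,300:]=0
y,x=np.where(bl); print("black rows",y.min(),y.max())
print("foot ends z8 clicks",ray(c,np.array([[402,81],[397,282]])*s,.008)[:,:2].tolist(),"supp tops z57",ray(c,np.array([[400,108],[396,262]])*s,.057)[:,:2].tolist(), "supp outer z57", ray(c,np.array([[400,84],[396,278]])*s,.057)[:,:2].tolist())
E
```

```text
screw [0.58111315 0.13310249 0.012     ] [0.10425866 0.10474404 0.10472141]
ring [0.58098796 0.13314785 0.065     ] 0.04124692557849698 hole yaw deg 105.02277821070987
[ 242   26   21  171 1677]
bar len 0.19008153062421212 mid 0.5521406454626768 -0.2814544057233028 yaw 88.47833220041274
black rows 52 180
foot ends z8 clicks [[0.556135484264065, -0.2052539306518093], [0.5524619667505174, -0.36469709523412863]] supp tops z57 [[0.5541888381816943, -0.2324579150663441], [0.5515417872730084, -0.3387222494222879]] supp outer z57 [[0.5541484430905826, -0.21720961219022022], [0.5515505082726979, -0.3507626751914662]]
```

```bash
python3 - <<'E'
from h import *
R=down(np.radians(88.5)); p=np.array([.5521,-.2815,.12])
robot.move_ptp(p,R); robot.move_linear([*p[:2],.043],.1); robot.gripper_to(0.0)
s=robot.get_state(); print(s["opening"],s["ee_pos"],s["force"],s["moment"])
robot.move_linear([*p[:2],.16],.12); s=robot.get_state(); print(s["opening"],s["force"],s["moment"])
y=np.radians(105); u=np.array([np.cos(y),np.sin(y)]); L=np.array([.5811,.1331]); q=L-.130*u
robot.move_ptp([*q,.16],down(y)); robot.move_linear([*q,.065],.1); robot.pause(.3)
s=robot.get_state(); print(s["time"],s["ee_pos"],s["qpos"],s["force"],s["moment"])
c=cam("wrist"); im=robot.grab_frame("wrist")[:,:,::-1]; cv2.imwrite("pics/ins.png",im)
print(proj(c,[[*L,.065],[*L,.0855],[*(q+.095*u),.065]]))
cv2.imwrite("pics/ins_x.png",cv2.resize(im[0:300,130:386],(683,800),interpolation=cv2.INTER_CUBIC)[:600])
E
```

```text
0.011080144360064399 [ 0.55259468 -0.28154844  0.0431864 ] [ 3.40828878  0.14934213 -0.43770741] [-0.2237713  -0.86660825  0.02536411]
0.010950780581420905 [ 0.05981599 -0.53709488 -2.28487683] [-0.04396078  0.03075109 -0.01614429]
11.0917 [0.61486736 0.0076285  0.06524266] [-0.47988813  0.65872139  0.57148443  1.7720333  -0.45817199  0.8462816
  0.56821642] [-0.47075287  0.78314545 -3.18722497] [-0.07601029  0.03752843 -0.01929202]
[[253.80742345   4.05952048]
 [253.92430084 -13.69679117]
 [253.79171427  76.74344978]]
```

View pics/ins_x.png

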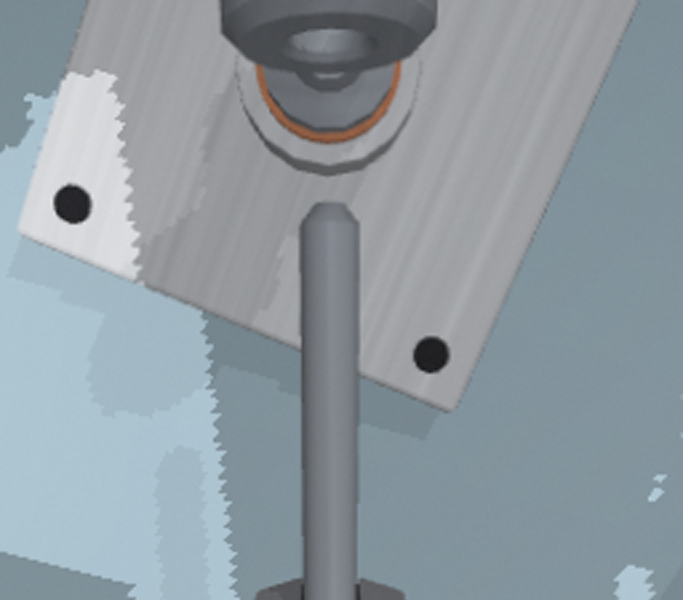

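The bar's centreline (column 330) lines up with the ring's middle (221 to 437, centre 329) and the hole at about 330, so I insert under a force guard.

```bash
python3 - <<'E'
from h import *
y=np.radians(105); u=np.array([np.cos(y),np.sin(y)]); L=np.array([.5811,.1331])
for d in(.105,.09,.075,.058):
    hit=robot.move_linear([*(L-d*u),.065],.04,threshold=8); s=robot.get_state()
    print(d,hit,s["time"],s["ee_pos"],s["force"].round(2),s["moment"].round(3))
    if hit: break
robot.pause(.3); s=robot.get_state(); print(s["force"].round(2),s["moment"].round(3),s["opening"])
# reach check along arc
for a in np.radians([0,-20,-40,-60,-90]):
    v=np.array([np.cos(y+a),np.sin(y+a)]); print(robot.ik([*(L-.058*v),.065],down(y+a)))
E
```

```text
0.105 False 11.9167 [0.60829634 0.03152093 0.06503729] [-0.58 -0.46 -2.78] [-0.051  0.069  0.042]
0.09 False 12.4417 [0.60435948 0.04632154 0.06500848] [ 0.3   0.36 -2.11] [-0.072  0.087  0.046]
0.075 False 12.9667 [0.600516   0.06080869 0.06503344] [-0.   -0.39 -1.62] [-0.071  0.037  0.04 ]
0.058 False 13.5417 [0.59609758 0.07716931 0.06502112] [ 0.   -0.27 -1.02] [-0.057  0.071  0.031]
[-0.83  1.1  -1.77] [-0.087  0.006 -0.009] 0.011212674121749444
[-0.60549542  0.63883992  0.57371199  1.80828985 -0.45443719  0.8290038
  0.45366324]
[-0.68097872  0.63521154  0.6628562   1.86232633 -0.52078156  0.82395968
  0.16436553]
[-0.7667772   0.63798799  0.7500907   1.91121156 -0.58596343  0.82447665
 -0.13720157]
[-0.86005752  0.65189435  0.83612659  1.94904123 -0.65298003  0.83455612
 -0.44930965]
[-0.99909267  0.70226062  0.96075536  1.97502363 -0.76064691  0.87566887
 -0.931276  ]
```

```bash
cat >> h.py <<'E'
L=np.array([.5811,.1331]); y0=np.radians(105); D=.058
def at(a,d=D): # pose with bar turned clockwise by a deg
    y=y0-np.radians(a); return [*(L-d*np.array([np.cos(y),np.sin(y)])),.065],down(y)
def tq(n=4):
    T=[];F=[]
    for _ in range(n):
        robot.pause(.03); s=robot.get_state(); r=s["ee_pos"][:2]-L; f=s["force"]; F.append(f)
        T.append([s["moment"][2]+r[0]*f[1]-r[1]*f[0],s["moment"][2]])
    return np.mean(T,0),np.mean(F,0)
def step(a,v=.02):
    p,R=at(a); robot.move_linear(p,v,frame=R); return tq()
E
python3 - <<'E'
from h import *
b,f0=tq(8); print("base",b,f0)
hi=0
for a in range(2,100,2):
    t,f=step(a); t=t-b; f=f-f0; print(a,t.round(3),f.round(1),round(robot.get_state()["time"],1))
    hi=hi+1 if t[0]>.22 else 0
    if hi>=2 or t[0]>.33 or np.linalg.norm(f)>30: break
E
```

```text
base [-0.00460657  0.00588413] [-0.06487406 -0.45471801 -2.03481353]
2 [0.017 0.017] [-0.2  0.6 -0.5] 14.5
4 [-0.01  -0.024] [0.1 0.6 0.3] 14.9
6 [-0.001  0.001] [-0.1  0.3  0.8] 15.3
8 [0.055 0.014] [0.6 0.1 0.2] 15.6
10 [0.033 0.017] [0.2 0.5 0.5] 16.0
12 [-0.029 -0.023] [-0.2  0.  -0.2] 16.4
14 [0.025 0.004] [ 0.2  0.5 -0.1] 16.8
16 [0.008 0.024] [-0.4  0.2  0.4] 17.2
18 [ 0.005 -0.002] [-0.   0.5  1. ] 17.6
20 [-0.039 -0.011] [-0.6  0.5  0.1] 17.9
22 [-0.004 -0.009] [0.  0.9 0.4] 18.3
24 [-0.014 -0.007] [-0.2  1.1  0.7] 18.7
26 [ 0.01  -0.005] [0.2 0.8 0.6] 19.1
28 [0.023 0.018] [-0.   0.5  0.7] 19.5
30 [0.02  0.026] [-0.1  0.8  0.3] 19.9
32 [0.021 0.015] [0.  0.6 0.2] 20.2
34 [0.028 0.027] [-0.1  0.6  0.4] 20.6
36 [ 0.007 -0.005] [0.  0.3 0.1] 21.0
38 [0.007 0.001] [ 0.   0.5 -0.1] 21.4
40 [ 0.007 -0.004] [0.1 0.5 0.6] 21.8
42 [ 0.008 -0.001] [0.2 0.8 0.3] 22.2
44 [-0.012  0.008] [-0.4  0.7  0.2] 22.5
46 [0.012 0.033] [-0.4  0.7  0.2] 22.9
48 [-0.006  0.034] [-0.8  0.7 -0. ] 23.3
50 [0.068 0.059] [-0.   0.4  0.4] 23.7
52 [0.234 0.1  ] [ 1.6 -1.1  0.6] 24.1
54 [0.374 0.124] [ 2.6 -3.   0.4] 24.5
```

```bash
python3 - <<'E'
from h import *
b=np.array([-.0046,.0059]); f0=np.array([-.06,-.45,-2.03])
for a in range(56,65,2):
    t,f=step(a); t=t-b; f=f-f0; s=robot.get_state(); print(a,t.round(3),f.round(1),round(s["time"],1),s["opening"],s["ee_pos"]-at(a)[0])
    if t[0]>.6 or np.linalg.norm(f)>25: break
E
```

```text
56 [0.393 0.123] [ 2.4 -3.6  0.5] 24.8 0.010879207475521189 [ 9.05276743e-05 -1.29724336e-04  3.52218892e-05]
58 [0.419 0.134] [ 2.7 -3.6  0.3] 25.2 0.0106912348160543 [ 3.44320769e-05 -9.09598642e-05  1.57416075e-05]
60 [0.4   0.129] [ 2.5 -3.5  0.6] 25.6 0.011120521748178545 [ 8.27406948e-06 -9.77876008e-05 -6.30756816e-06]
62 [0.371 0.099] [ 2.1 -3.8  0.8] 26.0 0.010971740071185945 [-3.08764013e-06 -7.75723276e-05 -2.01508118e-05]
64 [0.382 0.121] [ 1.5 -4.   0.7] 26.4 0.011267194064850636 [-4.78812942e-05 -8.93141439e-05 -2.18800737e-05]
```

The torque held a plateau of about 0.39 N m from 54° to 64°, so roughly 10° past seating. I back off within the play and withdraw.

```bash
python3 - <<'E'
from h import *
b=np.array([-.0046,.0059]); f0=np.array([-.06,-.45,-2.03])
for a in(58,52,47):
    t,f=step(a,.04); print(a,(t-b).round(3),(f-f0).round(1))
for d in(.075,.09,.11,.135):
    p,R=at(47,d); hit=robot.move_linear(p,.05,threshold=8); s=robot.get_state(); print(d,hit,(s["force"]-f0).round(1),s["ee_pos"])
    if hit: break
robot.pause(.2); c=cam("wrist"); im=robot.grab_frame("wrist")[:,:,::-1]; print(robot.get_state()["time"],proj(c,[[*at(47,.04)[0][:2],.065],[*at(47,.135)[0][:2],.065]]))
cv2.imwrite("pics/out.png",cv2.resize(im[0:300,100:412],(624,600)))
E
```

```text
58 [-0.007 -0.04 ] [ 0.1 -0.1  0.4]
52 [0.056 0.024] [0.5 0.4 0.4]
47 [-0.006 -0.012] [-0.1  0.3  0.7]
0.075 False [0.2 1.1 0.2] [0.54134496 0.06940092 0.06511021]
0.09 False [-0.2  0.8  1. ] [0.53336937 0.05664625 0.06507772]
0.11 False [-0.1  1.3  0.1] [0.52284274 0.03978297 0.06506742]
0.135 False [ 0.2  0.4 -0.4] [0.5096495  0.01869593 0.06505231]
30.0417 [[254.41717746  76.28128099]
 [254.23974214 241.62609921]]
```

View pics/out.png

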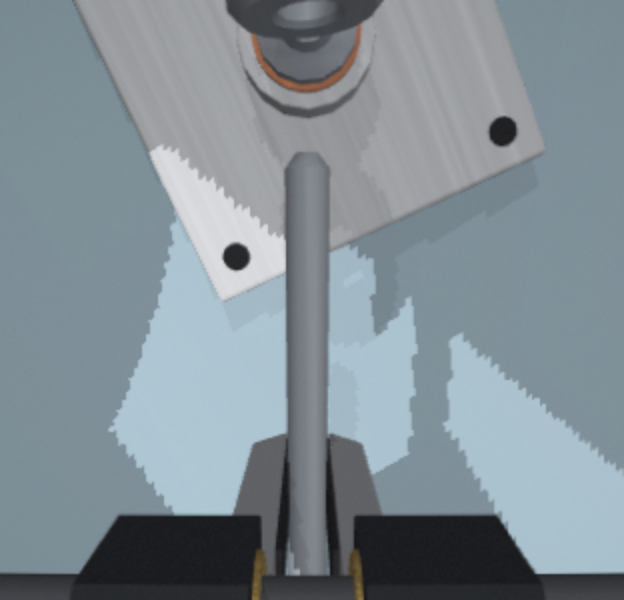

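The bar is out, with its tip at (308,152) against an expected row of about 152, and it is straight in the grip. I return it to the rest.

```bash
python3 - <<'E'
from h import *
p,R=at(47,.135); robot.move_linear([p[0],p[1],.16],.12)
R=down(np.radians(88.5)); q=[.5524,-.2825]
robot.move_ptp([*q,.16],R); robot.move_linear([*q,.060],.1)
hit=robot.move_linear([*q,.0432],.03,threshold=8); s=robot.get_state(); print(hit,s["ee_pos"],s["force"])
robot.gripper_to(.05); robot.pause(.2); robot.move_linear([*q,.15],.1)
robot.move_ptp([q[0],-.356,.22],down(np.pi/2)); robot.pause(.2)
s=robot.get_state(); c=cam("wrist"); im=robot.grab_frame("wrist")[:,:,::-1]; print(s["time"],s["force"],s["opening"])
cv2.imwrite("pics/end_raw.png",im); t=robot.grab_frame("top")[:,:,::-1]
cv2.imwrite("pics/end.png",np.hstack([cv2.resize(im,(400,300)),cv2.resize(t,(400,300))]))
g=cv2.cvtColor(im,6).astype(int); sat=im.max(2).astype(int)-im.min(2); m=np.zeros(g.shape,np.uint8); m[15:205,235:275]=((sat<18)&(g>95))[15:205,235:275]
n,l,st,_=cv2.connectedComponentsWithStats(m); k=1+st[1:,4].argmax(); ys=np.where(l==k); P=ray(c,np.c_[ys[1],ys[0]],.043); a,b=P[:,1].min(),P[:,1].max()
f=np.polyfit(P[:,1],P[:,0],1); print("bar len",b-a,"mid",np.polyval(f,(a+b)/2),(a+b)/2,"yaw",90-np.degrees(np.arctan(f[0])))
E
```

```text
True [ 0.55269246 -0.28234303  0.04305684] [ 2.92386792 -0.96141663  2.32177657]
36.7417 [ 0.4258564   0.042909   -0.39473045] 0.049841757041860446
bar len 0.19009627013884667 mid 0.5525030757938681 -0.28235525785471943 yaw 88.69578628062904
```

View pics/end.png

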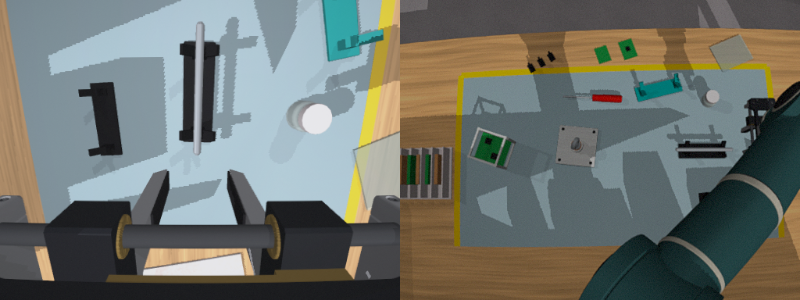

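The bar lies in both Vs, from (199,22) to (197,154) in the left half. The satellite, jar and driver stand where they were, and the robot is clear.

```bash
python3 -c "
from rig import robot
robot.sign_off(); print(robot.get_state()['time'])"
```

```text
the job is handed in; nothing more can be done
the job is handed in; nothing more can be done
```

The eye is tightened, the bar is back in its rest, and the job was handed in at about 37 s of the 70 s allowed.

- **Tightening:** I slid the bar through the eye and turned it clockwise 64° in 2° steps. The torque jumped at 50–54° and then held steady at about 0.39 N m. I stopped about 10° after it levelled off. The crush itself can't be measured; I judge it at roughly 0.15–0.2 mm, against the allowed 0.05–0.35 mm.
- **Forces:** The force at the wrist while turning was only about 4–5 N, and neither insertion nor withdrawal tripped the 8 N guard. The force between bar and eye was not measured directly.
- **Bar in its rest:** The last wrist picture puts the bar's middle at (0.5525, -0.2824). That is about 3 mm from the rest's middle as I measured it, with the angle matching the rest.
- **Surroundings:** The satellite, jar and driver look unmoved by eye in the final top view. The gripper is open and clear of everything.
- **Did not match expectation:** The expected 0.07 N m before seating did not show above the sensor noise. The jump at seating was clear, so I relied on that. The lowering of the bar into the V also tripped its 8 N contact guard, at 43.1 mm, which is the height it should rest at.

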